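# Hang the steel hook plate on the jewellery easel

### The job

Pick up the black steel hook plate and hang it on the stud of the leaning jewellery easel: pass the round part of its keyhole over the stud's head, then slide it down the board until the stud is fully home at the closed end of the narrow slot, the plate straight and flat on the board. The slot wedges tight under the sprung head, so push it home firmly but with feeling, never pressing on the board or the stud with more than about 35 N. Then let go, with everything else on the dresser left where it is.

Things in the scene. Friction and masses are not known exactly. Their poses are not given: they have to be found in the camera images.
- plate_peg (a point): Middle of the walnut peg of the black steel hook plate (24 mm above its back). Peg 14 mm wide (plate y) x 20 mm (x), standing 40 mm out of the face: hold it by its flat y sides. Its last 8 mm carry a 7 mm lip to +x. Plate axes: x to its top, z out of its face, y left as one faces it. Sheet 110 (x) x 64 (y) x 4 mm, from 37 mm below to 73 mm above the peg's axis; 0.24 kg; starts flat, face up.
- plate_hole (a point): Centre of the round part of the plate's keyhole, at the plate's back face, 30 mm from the peg's axis in plate +x. It is 20 mm across and goes right through the 4 mm sheet. Axes as the plate.
- plate_seat (a point): Where the stud's axis lies in the slot when fully home, at the plate's back face: 26 mm in +x from plate_hole, 3 mm short of the slot's closed end. Slot 8 mm wide. Two bright steel cheeks beside it ramp evenly up, from 0 to 2.8 mm above the face between 12 and 34 mm beyond plate_hole; the stud's head rides up on them and is drawn out about 1 mm when home. Axes as the plate.
- stud_foot (a point): Where the stud's axis meets the board's face. Axes: x up the board, z out of its face, y left as one faces it. Brass stud along z: shank 6 mm thick, head 14 mm across, 4.5 mm thick, its underside 5 mm off the board. The sprung head draws out up to 4 mm (6 N to start, 5 N/mm more). Pushing the plate home along the board takes more and more, up to some 8 to 18 N (never its weight alone), then it stops hard.
- easel: Oak jewellery easel, standing firm: pale board 200 mm wide, 250 mm up its slope, 12 mm thick, leaning back 38 degrees from the vertical, facing the robot. Origin: on the dresser 18 mm under the middle of the board face's lower edge; x level, from the face towards the back legs; z up. The stud is 145 mm up the board, at mid-width.
- comb: Black plastic comb 150 mm long (x), 26 mm wide, 6 mm thick, lying flat. Origin: middle of its underside.
- tin: Round aluminium tin, 74 mm across, 32 mm high. Origin: centre of its underside.
- tray_a: White ceramic cufflink tray 85 x 85 x 16 mm. Origin: centre of its underside.
- tray_b: Blue ceramic cufflink tray 85 x 85 x 16 mm. Origin: centre of its underside.
- votive: Blue glass votive holder, 70 mm across, 70 mm high. Origin: centre of its underside.
- valet_box: Shut walnut valet box 140 mm (x) by 200 mm (y), 75 mm high. Origin: centre of its underside.
- jar_0: Cream cosmetic jar with white lid, 53 mm across, 46 mm high, on the clear turntable (260 mm across, top 26 mm above the dresser). Origin: centre of its underside.
- jar_1: Clear cosmetic jar with brass lid, same size, on the turntable.
- jar_2: Amber cosmetic jar with black lid, same size, on the turntable.

How it is judged:
By the outcome, as a careful person would: the job done as asked, in the order asked, and still so for the second after the job is handed in, with the robot touching nothing.
It also fails if it takes over 69 s, if anything falls off the work surface, if the arm or the gripper's body presses on something with over 40 N, if the wrist force passes 120 N, or if a joint passes its speed limit or range.

### The arm

A 7-joint arm with a two-finger parallel gripper is mounted at the origin on the work surface. World frame = base frame: x ahead of the robot, y to its left, z up, the work surface at z = 0. Lengths are in m, angles in rad, forces in N, time in s.
With the tool pointing down it reaches from about 0.35 to 0.9 m from the base axis. Payload 8.1 kg.
Tool frame: the origin (TCP) lies between the finger pads; the fingertips stand 22 mm ahead of it and the grasp point (between the pads) lies 3 mm ahead of it; z points along the fingers, y is the line along which they close (so a half turn about z gives the same grasp; the last joint's range is limited). The gripper opens to 85 mm and grips with 20 to 120 N. Pads are 22 mm wide; open, the fingers measure 114 mm over their backs; the gripper's body (76 mm by 85 mm) begins 54 mm behind the grasp point. The pads swing forward as they close: fully open they stand 13 mm farther back than shut.
Start: joints at [-1.289, 0.434, 0.025, 1.573, -0.012, 1.134, -0.075], TCP at [0.235, 0.579, 0.253] pointing down, gripper open.
Joint ranges: [-2.62, 2.62], [-0.44, 2.09], [-1.27, 1.32], [0.08, 2.57], [-1.32, 4.46], [0.12, 2], [-2.74, 2.74]. Speed limits (rad/s): [2.22, 2.22, 3.01, 3.01, 3.14, 3.14, 3.14].

### API

Orientations are given as a unit quaternion [x, y, z, w].
In Python, from workcell import get_state, camera, calibration, job_done gives the robot as it stands.
- The arm moves only by the tool servo_tool, never from a script. Its argument "series" is a list of rows, each an object with "slide": the shift along the tool's x, y, z in cm, a list of three; "angular": the turn, a rotation vector about the tool's x, y, z in rad, a list of three. A call has 1 to 5 rows; each row shifts and turns the commanded pose from where the row before left it, along the tool's axes as they then stand; what a row does not reach is not made up. A row lasts 1/10 s, in which the tool goes at most 50 mm and 8.59 degrees, less where a joint would pass 70% of its speed; a pose out of reach is approached as far as the arm can. A call with a gripper value outside its range is refused whole. "hand" is the opening, from -1 (shut) to 1 (fully open), set as the call begins (left out, the last holds). The fingers move at their own pace and stop on an object; "grip_force" is the grip in N (left out, the last holds). Time passes only in rows, so rows that do not move let the fingers close. It gives the time, the measured TCP pose, the force, the opening and the grip force at its end, in the units of the state.
- get_state(): the state, without advancing time (a new reading comes with each control period).
- camera(name): name is "side" or "top"; returns (picture, depth): 480x640x3 uint8, red, green, blue; 480x640 float32, m along the optical axis (not along the pixel's ray), 0 where there is no reading.
- calibration(name): a dict with "vfov" (degrees; the focal length in pixels is half the picture's height over the tangent of half this angle, whatever the lens; pixels are square), "cx", "cy" (the principal point, pixels), "R" (3x3) and "t" (3): a world point X has camera coordinates R X + t. Camera axes: x right, y down, z forward; pixel columns grow to the right and rows downward; lengths in m; the calibration is good to about 2 mm. A picture is of the moment at which its call begins. calibration takes no time and is no camera call.
- job_done(): hands the job in; it is judged then, once.
The state is a dict: "clock": time; "qpos": joint angles; "qvel": joint speeds; "joint_efforts": joint torques, N m; "position": TCP position; "orientation": TCP orientation; "ft_force": force on the tool from outside, world axes, zero at the start; "ft_torque": the same for the moment, N m; "opening": finger opening in m; "grip_force": force on a finger pad.
Only numpy, scipy, OpenCV 4.12 (cv2) and the standard library are available. Lean on these libraries where they do the work, as an engineer would, in place of code of your own. Each camera call takes 0.05 s, during which the arm holds its last target. There are 200 camera calls.

## Working session

There is one attempt and no reset: what is moved stays moved. The work goes in short steps, Python scripts to look and compute and a tool call to move; the robot and the scene stay as the last step left them, time stands still between calls to the robot, and variables do not carry over. Pictures are saved under pics/ and viewed, at most 10 in all, crops included, and the job is handed in when it is done.

Besides the shell and the picture viewer there is one more tool, called after "Emit:" as name([rows], argument=value, ...), one row to a line, values as JSON. servo_tool: Moves the arm, as the interface text tells. Its arguments: {"type":"object","properties":{"series":{"type":"array","items":{"type":"object","properties":{"slide":{"type":"array","items":{"type":"number"}},"angular":{"type":"array","items":{"type":"number"}}}}},"hand":{"type":"number"},"grip_force":{"type":"number"}},"required":["series"]}

```bash
mkdir -p pics; cat > h.py <<'E'
import numpy as np, cv2
from workcell import get_state, camera, calibration, job_done
from scipy.spatial.transform import Rotation as Rot
def K(n):
    c=calibration(n); f=240/np.tan(np.radians(c['vfov'])/2)
    return f,c['cx'],c['cy'],np.array(c['R']),np.array(c['t'])
def ray(n,u,v):
    f,cx,cy,R,t=K(n); d=R.T@np.array([(u-cx)/f,(v-cy)/f,1.]); return -R.T@t,d
def onz(n,u,v,z):
    o,d=ray(n,u,v); return o+d*(z-o[2])/d[2]
def cloud(n,dep):
    f,cx,cy,R,t=K(n); v,u=np.mgrid[0:480,0:640]
    P=np.stack([(u-cx)/f*dep,(v-cy)/f*dep,dep],-1); return (P-t)@R
def proj(n,X):
    f,cx,cy,R,t=K(n); c=R@np.asarray(X)+t; return c[0]/c[2]*f+cx,c[1]/c[2]*f+cy
def shoot(n,name):
    p,d=camera(n); cv2.imwrite(f'pics/{name}.png',p[...,::-1]); np.save(f'pics/{name}.npy',d); return p,d
E
python3 - <<'E'
from h import *
for n in('side','top'):
    shoot(n,n+'0'); f,cx,cy,R,t=K(n); print(n,f,cx,cy,-R.T@t,R[2])
s=get_state(); print({k:np.round(v,3) for k,v in s.items()})
E
```

```text
side 617.6228941237615 327.510384487111 231.04224314504995 [-0.34447454 -0.76691766  1.05344584] [ 0.56460791  0.51467701 -0.64523289]
top 467.2393368847593 312.8158679028772 236.6552082712401 [0.35232049 0.00272677 1.4628278 ] [ 0.12454995 -0.01424028 -0.99211114]
{'clock': np.float64(0.1), 'qpos': array([-1.289,  0.435,  0.025,  1.574, -0.012,  1.134, -0.075]), 'qvel': array([-0.   , -0.003, -0.   , -0.001,  0.   , -0.   , -0.   ]), 'joint_efforts': array([ 4.0000e-03, -6.7175e+01,  1.0280e+00, -3.1690e+01,  1.6000e-02,
        7.0000e-03, -0.0000e+00]), 'position': array([0.234, 0.579, 0.253]), 'orientation': array([ 0.191,  0.982, -0.001, -0.   ]), 'ft_force': array([ 0.176, -0.602, -0.067]), 'ft_torque': array([ 0.013, -0.027, -0.014]), 'grip_force': np.float64(0.0), 'opening': np.float64(0.085)}
```

View pics/side0.png

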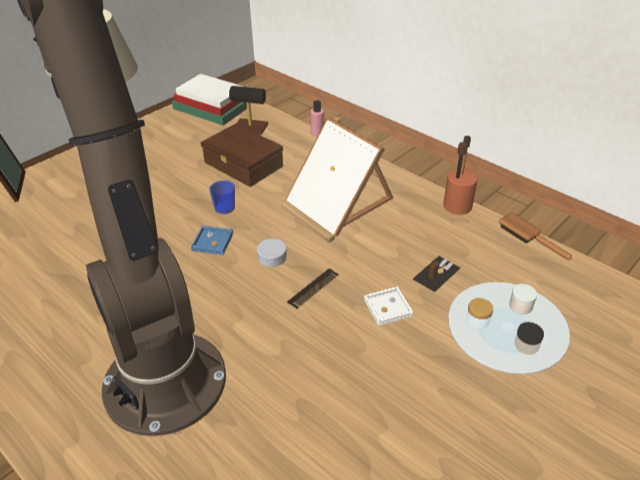

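View pics/top0.png

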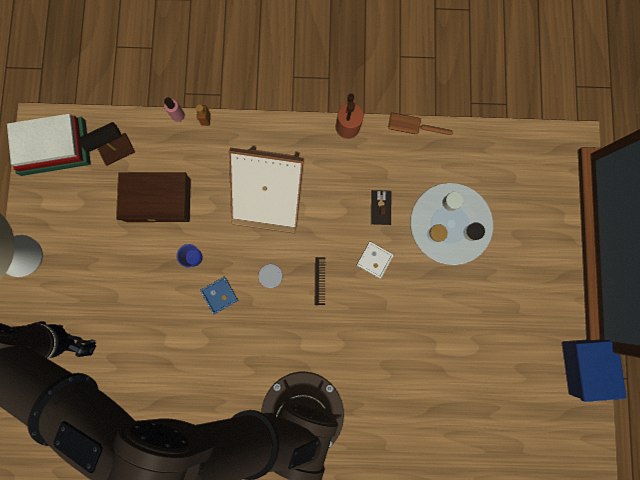

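The side view shows the plate at about (437,272) and the stud at (333,168). In the top view they are at (381,207) and (264,188). I'll zoom in on both.

```bash
python3 - <<'E'
from h import *
a=cv2.imread('pics/top0.png');b=cv2.imread('pics/side0.png')
c=lambda i,u,v,r:cv2.resize(i[v-r:v+r,u-r:u+r],(390,290) if 0 else (300,300),interpolation=cv2.INTER_CUBIC)
m=np.vstack([np.hstack([c(a,381,207,25),c(b,437,272,30)]),np.hstack([c(a,264,188,15),c(b,333,168,15)])])
cv2.imwrite('pics/crop0.png',m)
for n,u,v in(('top',381,207),('side',437,272)): print(onz(n,u,v,0.004))
d=np.load('pics/top0.npy');P=cloud('top',d);print(P[207,381],P[188,264],P[207,376])
E
```

```text
[ 0.63680241 -0.23246314  0.004     ]
[ 0.63803112 -0.23231748  0.004     ]
[ 0.62853429 -0.22562763  0.04639904] [0.65506028 0.12810552 0.14296418] [ 0.63570987 -0.21605533  0.00713198]
```

View pics/crop0.png

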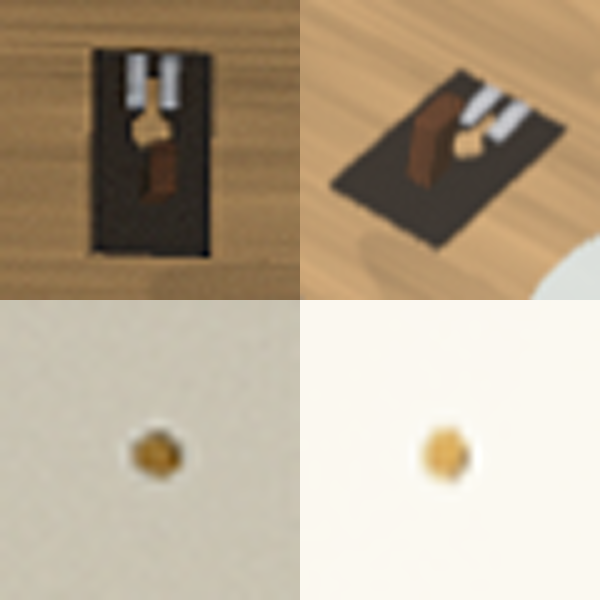

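The crops show the plate's slot end pointing along world +x, with the peg behind it. The stud is clear in both views. Next I'll measure both.

```bash
cat > m0.py <<'E'
from h import *
def rect(n,im,u,v,r,thr=75):
    m=np.zeros((480,640),np.uint8); h=im[v-r:v+r,u-r:u+r].max(2)
    m[v-r:v+r,u-r:u+r]=(h<thr)*255
    m=cv2.morphologyEx(m,cv2.MORPH_CLOSE,np.ones((9,9)))
    c=max(cv2.findContours(m,0,1)[0],key=cv2.contourArea).reshape(-1,2)
    X=np.array([onz(n,*q,0.004)[:2] for q in c])*1000
    return cv2.minAreaRect(X.astype(np.float32))
def blob(n,im,u,v,r=9):
    h=cv2.cvtColor(im,cv2.COLOR_RGB2HSV)[v-r:v+r,u-r:u+r,1].astype(float)
    w=np.clip(h-60,0,None); g=np.mgrid[v-r:v+r,u-r:u+r]
    return (g[1]*w).sum()/w.sum(),(g[0]*w).sum()/w.sum()
def tri(p):
    A=np.zeros((3,3));b=np.zeros(3)
    for n,q in p.items():
        o,d=ray(n,*q);d=d/np.linalg.norm(d);M=np.eye(3)-np.outer(d,d);A+=M;b+=M@o
    X=np.linalg.solve(A,b); return X,[np.subtract(proj(n,X),q).round(2) for n,q in p.items()]
if __name__=='__main__':
    I={n:cv2.imread(f'pics/{n}0.png')[...,::-1] for n in('top','side')}
    for t in(70,85,100):
        print(rect('top',I['top'],381,207,26,t),rect('side',I['side'],437,272,31,t))
    p={'top':blob('top',I['top'],264,188),'side':blob('side',I['side'],333,168)}
    print(p,tri(p))
    for n,uv in(('top',(264,188)),('side',(333,168))):
        im=I[n];m=((im.min(2)>170) if n=='top' else (im.min(2)>225)).astype(np.uint8)
        l,L=cv2.connectedComponents(m); k=L[uv[1]-12,uv[0]-8]; M=cv2.erode((L==k).astype(np.uint8),np.ones((5,5)))>0
        d=np.load(f'pics/{n}0.npy');Q=cloud(n,d)[M&(d>0)]
        for _ in range(3):
            c=np.median(Q,0) if _==0 else Q.mean(0);w=np.linalg.svd(Q-Q.mean(0),full_matrices=False)[2][2];w*=np.sign(w[2])
            e=(Q-Q.mean(0))@w;Q=Q[abs(e)<3*np.std(e)+1e-4]
        print(n,len(Q),Q.mean(0),w,np.degrees(np.arctan2(w[2],-w[0])),np.degrees(np.arctan2(w[1],-w[0])),e.std())
        cs=max(cv2.findContours((L==k).astype(np.uint8),0,1)[0],key=cv2.contourArea)
        q=cv2.approxPolyDP(cs,8,True).reshape(-1,2)
        for a in q:
            o,dd=ray(n,*a);print(a,o+dd*((Q.mean(0)-o)@w)/(dd@w))
    # peg top
    for n,(u,v) in(('top',(381,205)),('side',(437,270))):
        im=I[n].astype(int);r=22;s=im[v-r:v+r,u-r:u+r];m=((s[...,0]-s[...,2]>22)&(s[...,0]<125)).astype(np.uint8)
        l,L,st,ce=cv2.connectedComponentsWithStats(m);k=1+np.argmax(st[1:,4]);d=np.load(f'pics/{n}0.npy')
        Q=cloud(n,d)[v-r:v+r,u-r:u+r][L==k];print(n,st[k],ce[k]+[u-r,v-r],Q[Q[:,2]>.036].mean(0),np.percentile(Q[:,2],[50,95]))
E
python3 m0.py
```

```text
((637.0448608398438, -230.8538360595703), (109.88212585449219, 60.62997817993164), 0.36399251222610474) ((634.3662109375, -232.9879150390625), (60.75162887573242, 105.9529800415039), 89.9918441772461)
((636.8676147460938, -231.0107421875), (110.34891510009766, 60.85087203979492), 0.6545757055282593) ((634.3349609375, -232.9525909423828), (62.198673248291016, 107.734130859375), 89.86567687988281)
((637.044921875, -232.6114044189453), (110.78221130371094, 64.0560531616211), 0.6546084880828857) ((634.4334716796875, -233.28219604492188), (63.378440856933594, 109.77628326416016), 89.87120056152344)
{'top': (np.float64(264.3911111111111), np.float64(188.14296296296297)), 'side': (np.float64(332.1631355932203), np.float64(167.8834745762712))} (array([0.65608049, 0.12768562, 0.13636568]), [array([-0.04,  0.03]), array([ 0.05, -0.01])])
top 3240 [0.649011   0.12844787 0.11718714] [-0.7825582   0.08909396  0.61616957] 38.21613802054804 6.495136945567116 0.002156635849767406
[232 154] [0.7323163  0.21340037 0.2107044 ]
[234 217] [0.58734835 0.22879965 0.0243631 ]
[293 226] [0.56478897 0.04464123 0.02233991]
[299 163] [0.71235029 0.02826613 0.212116  ]
side 4154 [0.64514361 0.12544663 0.11179133] [-0.78263743  0.09256953  0.61555629] 38.18559100611335 6.745544117080658 0.002912065920532742
[327 121] [0.73240671 0.21517331 0.20924694]
[287 199] [0.58601393 0.23227943 0.02054612]
[333 233] [0.56325217 0.04137423 0.02031512]
[377 149] [0.71167736 0.02697216 0.21119335]
top [19 12  8 21 63] [382.41269841 208.03174603] [ 0.62226362 -0.2306069   0.04494069] [0.04105414 0.04977208]
side [ 12   8  13  24 164] [433.31097561 268.54878049] [ 0.60091084 -0.2433252   0.05963587] [0.02489562 0.04548933]
```

Emit:
servo_tool([
  {"slide": [0, 0, 0], "angular": [0, 0, -0.128]},
  {"slide": [0, 0, 0], "angular": [0, 0, -0.128]},
  {"slide": [0, 0, 0], "angular": [0, 0, -0.128]},
  {"slide": [-1.0, -2.0, 0], "angular": [0, 0, 0]},
  {"slide": [-1.9, -4.0, 0], "angular": [0, 0, 0]},
], hand=1, grip_force=100)

```text
clock: 0.6
position: [0.2615, 0.5208, 0.2525]
orientation: [-0.002, 1.0, 0.0, -0.001]
ft_force: [1.7, -1.0, -0.2]
opening: 0.0855
grip_force: 0.0
```

Emit:
servo_tool([
  {"slide": [-1.9, -4.1, 0]},
  {"slide": [-1.9, -4.1, 0]},
  {"slide": [-1.9, -4.1, 0]},
  {"slide": [-1.9, -4.1, 0]},
  {"slide": [-1.9, -4.1, 0]},
])

```text
invalid input at $.series[0]: expected keys slide, angular
```

Emit:
servo_tool([
  {"slide": [-1.9, -4.1, 0]},
  {"slide": [-1.9, -4.1, 0]},
  {"slide": [-1.9, -4.1, 0]},
  {"slide": [-1.9, -4.1, 0]},
  {"slide": [-1.9, -4.1, 0]},
])

```text
invalid input at $.series[0]: expected keys slide, angular
```

Emit:
servo_tool([
  {"slide": [-1.9, -4.1, 0]},
  {"slide": [-1.9, -4.1, 0]},
  {"slide": [-1.9, -4.1, 1]},
  {"slide": [-1.9, -4.1, 1.5]},
  {"slide": [-1.9, -4.1, 1.5]},
])

```text
invalid input at $.series[0]: expected keys slide, angular
```

Emit:
servo_tool([
  {"slide": [-1.9, -4.1, 1.5]},
  {"slide": [-1.9, -4.1, 1.5]},
  {"slide": [-1.5, -3.0, 1]},
  {"slide": [0, 0, 0]},
  {"slide": [0, 0, 0]},
])

```text
invalid input at $.series[0]: expected keys slide, angular
```

Emit:
servo_tool([
  {"slide": [-1.9, -4.1, 0], "angular": [0, 0, 0]},
  {"slide": [-1.9, -4.1, 0], "angular": [0, 0, 0]},
  {"slide": [-1.9, -4.1, 0], "angular": [0, 0, 0]},
  {"slide": [-1.9, -4.1, 0], "angular": [0, 0, 0]},
  {"slide": [-1.9, -4.1, 0], "angular": [0, 0, 0]},
])

```text
clock: 1.1
position: [0.3588, 0.3123, 0.2532]
orientation: [0.0, 1.0, -0.0, -0.0]
ft_force: [1.2, -0.4, -0.6]
opening: 0.0853
grip_force: 0.0
```

Emit:
servo_tool([
  {"slide": [-1.9, -4.1, 0], "angular": [0, 0, 0]},
  {"slide": [-1.9, -4.1, 0], "angular": [0, 0, 0]},
  {"slide": [-1.9, -4.1, 0], "angular": [0, 0, 0]},
  {"slide": [-1.9, -4.1, 0], "angular": [0, 0, 0]},
  {"slide": [-1.9, -4.1, 0], "angular": [0, 0, 0]},
])

```text
clock: 1.6
position: [0.4535, 0.1073, 0.2533]
orientation: [0.0, 1.0, 0.0, -0.0]
ft_force: [1.0, -0.3, -0.4]
opening: 0.0851
grip_force: 0.0
```

Emit:
servo_tool([
  {"slide": [-1.9, -4.1, 0], "angular": [0, 0, 0]},
  {"slide": [-1.9, -4.1, 0], "angular": [0, 0, 0]},
  {"slide": [-1.9, -4.1, 1], "angular": [0, 0, 0]},
  {"slide": [-1.9, -4.1, 1.5], "angular": [0, 0, 0]},
  {"slide": [-1.9, -4.1, 1.5], "angular": [0, 0, 0]},
])

```text
clock: 2.1
position: [0.5486, -0.0976, 0.2128]
orientation: [0.0, 1.0, 0.0, 0.0]
ft_force: [1.4, 1.0, -1.0]
opening: 0.0851
grip_force: 0.0
```

Emit:
servo_tool([
  {"slide": [-1.9, -4.1, 1.5], "angular": [0, 0, 0]},
  {"slide": [-1.9, -4.1, 1.5], "angular": [0, 0, 0]},
  {"slide": [-1.5, -3.0, 1], "angular": [0, 0, 0]},
  {"slide": [0, 0, 0], "angular": [0, 0, 0]},
  {"slide": [0, 0, 0], "angular": [0, 0, 0]},
])

```text
clock: 2.6
position: [0.6004, -0.2086, 0.1723]
orientation: [0.001, 1.0, 0.0, -0.001]
ft_force: [0.2, 0.5, -0.1]
opening: 0.0853
grip_force: 0.0
```

Emit:
servo_tool([
  {"slide": [-1.0, -1.4, 2.5], "angular": [0, 0, 0]},
  {"slide": [-0.76, -1.0, 3.0], "angular": [0, 0, 0]},
  {"slide": [0, 0, 3.0], "angular": [0, 0, 0]},
  {"slide": [0, 0, 0], "angular": [0, 0, 0]},
  {"slide": [0, 0, 0], "angular": [0, 0, 0]},
])

```text
clock: 3.1
position: [0.6185, -0.2305, 0.0889]
orientation: [-0.0, 1.0, 0.0, -0.0]
ft_force: [0.2, 0.8, 0.5]
opening: 0.0854
grip_force: 0.0
```

```bash
python3 - <<'E'
from h import *
s,_=shoot('side','side1');t,_=shoot('top','top1')
print(get_state()['position'])
c=lambda i,u,v,r:cv2.resize(i[v-r:v+r,u-r:u+r,::-1],(400,400),interpolation=cv2.INTER_CUBIC)
cv2.imwrite('pics/crop1.png',np.hstack([c(t,381,207,45),c(s,437,262,45)]))
E
```

```text
[ 0.61957281 -0.23143105  0.09038049]
```

View pics/crop1.png

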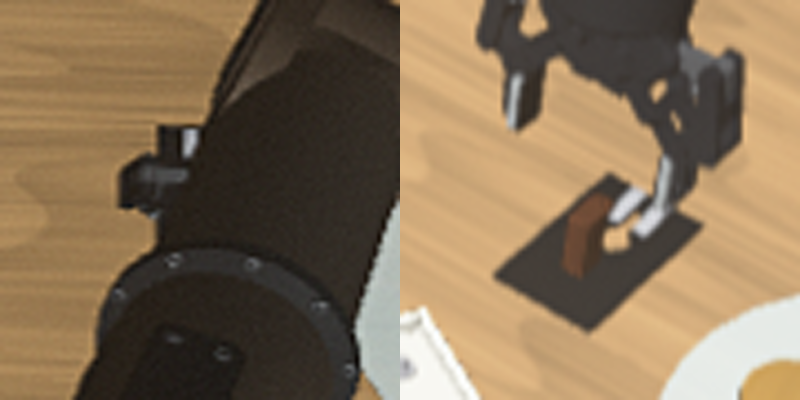

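The fingers straddle the peg, so I'll descend and grip it.

Emit:
servo_tool([
  {"slide": [0.1, -0.1, 2.5], "angular": [0, 0, 0]},
  {"slide": [0, 0, 2.0], "angular": [0, 0, 0]},
  {"slide": [0, 0, 1.5], "angular": [0, 0, 0]},
  {"slide": [0, 0, 0], "angular": [0, 0, 0]},
  {"slide": [0, 0, 0], "angular": [0, 0, 0]},
])

```text
clock: 3.7
position: [0.6181, -0.2331, 0.0293]
orientation: [0.0, 1.0, -0.0, 0.001]
ft_force: [-0.1, 0.4, -0.0]
opening: 0.085
grip_force: 0.0
```

Emit:
servo_tool([
  {"slide": [0, 0, 0], "angular": [0, 0, 0]},
  {"slide": [0, 0, 0], "angular": [0, 0, 0]},
  {"slide": [0, 0, 0], "angular": [0, 0, 0]},
  {"slide": [0, 0, 0], "angular": [0, 0, 0]},
  {"slide": [0, 0, 0], "angular": [0, 0, 0]},
], hand=-1, grip_force=40)

```text
clock: 4.2
position: [0.6177, -0.2329, 0.0286]
orientation: [0.0, 1.0, 0.0, 0.0]
ft_force: [-4.2, 0.4, 5.6]
opening: 0.0137
grip_force: 38.5
```

Emit:
servo_tool([
  {"slide": [0, 0, 0], "angular": [0, 0, 0]},
  {"slide": [0, 0, 0], "angular": [0, 0, 0]},
  {"slide": [0, 0, 0], "angular": [0, 0, 0]},
  {"slide": [0, 0, 0], "angular": [0, 0, 0]},
  {"slide": [0, 0, 0], "angular": [0, 0, 0]},
])

```text
clock: 4.7
position: [0.6177, -0.233, 0.0286]
orientation: [0.0, 1.0, 0.0, 0.0]
ft_force: [-0.9, 0.6, 5.5]
opening: 0.0136
grip_force: 40.5
```

Emit:
servo_tool([
  {"slide": [0, 0, 0], "angular": [0, 0, 0]},
  {"slide": [0, 0, -1.0], "angular": [0, 0, 0]},
  {"slide": [0, 0, -2.5], "angular": [0, 0, 0]},
  {"slide": [0, 0, -3.0], "angular": [0, 0, 0]},
  {"slide": [0, 0, -3.5], "angular": [0, 0, 0]},
], grip_force=110)

```text
clock: 5.2
position: [0.6163, -0.2328, 0.1284]
orientation: [0.001, 1.0, 0.0, -0.001]
ft_force: [-0.4, 0.9, -3.4]
opening: 0.0128
grip_force: 107.1
```

Emit:
servo_tool([
  {"slide": [1.3, 3.0, -1.5], "angular": [0, 0, 0]},
  {"slide": [1.3, 3.7, -1.5], "angular": [0, 0, 0]},
  {"slide": [1.3, 3.7, -1.5], "angular": [0, 0, 0]},
  {"slide": [1.3, 3.7, -1.5], "angular": [0, 0, 0]},
  {"slide": [1.3, 3.7, -1.5], "angular": [0, 0, 0]},
])

```text
clock: 5.7
position: [0.5515, -0.0538, 0.2039]
orientation: [0.001, 1.0, 0.0, -0.0]
ft_force: [-0.0, 1.1, -2.7]
opening: 0.0131
grip_force: 107.3
```

Emit:
servo_tool([
  {"slide": [1.3, 3.7, -1.5], "angular": [0, 0, 0]},
  {"slide": [1.3, 3.7, -1.5], "angular": [0, 0, 0]},
  {"slide": [1.3, 3.7, -1.5], "angular": [0, 0, 0]},
  {"slide": [1.3, 3.7, -1.0], "angular": [0, 0, 0]},
  {"slide": [0, 0.7, 0], "angular": [0, 0, 0.1134]},
])

```text
clock: 6.2
position: [0.4992, 0.1051, 0.2598]
orientation: [0.054, 0.999, 0.001, 0.0]
ft_force: [0.1, -0.2, -2.4]
opening: 0.0128
grip_force: 107.5
```

Emit:
servo_tool([
  {"slide": [0, 0, 0], "angular": [0, -0.13, 0]},
  {"slide": [0, 0, 0], "angular": [0, -0.13, 0]},
  {"slide": [0, 0, 0], "angular": [0, -0.13, 0]},
  {"slide": [0, 0, 0], "angular": [0, -0.13, 0]},
  {"slide": [0, 0, 0], "angular": [0, -0.13, 0]},
])

```text
clock: 6.7
position: [0.5006, 0.0941, 0.2576]
orientation: [0.059, 0.959, -0.024, 0.275]
ft_force: [0.4, -2.1, -2.4]
opening: 0.0128
grip_force: 107.5
```

Emit:
servo_tool([
  {"slide": [0, 0, 0], "angular": [0, -0.13, 0]},
  {"slide": [0, 0, 0], "angular": [0, -0.1276, 0]},
  {"slide": [0, 0, 0], "angular": [0, 0, 0]},
  {"slide": [0, 0, 0], "angular": [0, 0, 0]},
  {"slide": [0, 0, 0], "angular": [0, 0, 0]},
])

```text
clock: 7.2
position: [0.5022, 0.0871, 0.2564]
orientation: [0.062, 0.941, -0.04, 0.332]
ft_force: [0.5, -0.3, -3.3]
opening: 0.0125
grip_force: 107.6
```

```bash
cat > tgt.py <<'E'
from h import *
foot=np.array([.6620,.1270,.1318]); zo=.0286
Rp=(Rot.from_euler('z',-6.5,degrees=True)*Rot.from_euler('y',-52,degrees=True)).as_matrix()
u,y,n=Rp.T; Rt=Rp@np.diag([-1,1,-1.])
def go(h,px=-.030,py=0,foot=foot):
    s=get_state();R=Rot.from_quat(s['orientation']);T=foot+px*u+py*y+(zo+h)*n
    print('clk',round(float(s['clock']),2),'pos',s['position'].round(4),'slide cm',(100*R.inv().apply(T-s['position'])).round(2),'ang',(R.inv()*Rot.from_matrix(Rt)).as_rotvec().round(4),'F board(u,y,n)',(Rp.T@s['ft_force']).round(1),'qpos',np.round(s['qpos'],2))
E
python3 -c "
from tgt import *
go(.05)"
```

```text
clk 7.2 pos [0.5022 0.0871 0.2564] slide cm [ 0.54  6.32 12.14] ang [-0.045  -0.2279  0.0031] F board(u,y,n) [-2.3 -0.2 -2.4] qpos [-0.81  0.01  0.23  2.36  1.11  0.51 -0.07]
```

Emit:
servo_tool([
  {"slide": [0, 1.5, 1.5], "angular": [0, 0, 0]},
  {"slide": [0, 1.5, 1.5], "angular": [0, 0, 0]},
  {"slide": [0, 0, 0], "angular": [-0.02, -0.08, 0]},
  {"slide": [0, 0, 0], "angular": [-0.02, -0.08, 0]},
  {"slide": [0, 0, 0], "angular": [0, 0, 0]},
])

```text
clock: 7.7
position: [0.5246, 0.11, 0.2306]
orientation: [0.055, 0.92, -0.035, 0.386]
ft_force: [-0.5, -0.6, -2.7]
opening: 0.0123
grip_force: 107.6
```

```bash
python3 -c "
from tgt import *
go(.05)"
```

```text
clk 7.7 pos [0.5246 0.11   0.2306] slide cm [1.48 3.49 8.96] ang [-0.0265 -0.112   0.0058] F board(u,y,n) [-2.4 -0.7 -1.4] qpos [-0.86  0.12  0.23  2.43  1.62  0.5  -0.65]
```

Emit:
servo_tool([
  {"slide": [0.5, 1.2, 1.5], "angular": [-0.013, -0.056, 0.003]},
  {"slide": [0.5, 1.2, 1.5], "angular": [-0.013, -0.056, 0.003]},
  {"slide": [0.4, 1.0, 1.0], "angular": [0, 0, 0]},
  {"slide": [0, 0, 0], "angular": [0, 0, 0]},
  {"slide": [0, 0, 0], "angular": [0, 0, 0]},
])

```text
clock: 8.2
position: [0.5475, 0.1352, 0.1986]
orientation: [0.053, 0.901, -0.03, 0.43]
ft_force: [0.2, -1.2, -1.4]
opening: 0.0124
grip_force: 107.6
```

```bash
python3 -c "
from tgt import *
go(.05)"
```

```text
clk 8.2 pos [0.5475 0.1352 0.1986] slide cm [1.12 0.55 5.3 ] ang [-0.0124 -0.0159  0.0008] F board(u,y,n) [-0.9 -1.2 -1.1] qpos [-0.85  0.28  0.17  2.46  2.    0.62 -1.12]
```

Good. Now I'll take a standoff pose and look for the alignment of hole and stud.

Emit:
servo_tool([
  {"slide": [0.5, 0.3, 1.3], "angular": [-0.006, -0.008, 0]},
  {"slide": [0.6, 0.25, 1.5], "angular": [-0.006, -0.008, 0]},
  {"slide": [0, 0, 0], "angular": [0, 0, 0]},
  {"slide": [0, 0, 0], "angular": [0, 0, 0]},
  {"slide": [0, 0, 0], "angular": [0, 0, 0]},
])

```text
clock: 8.7
position: [0.5626, 0.1392, 0.1732]
orientation: [0.051, 0.897, -0.024, 0.438]
ft_force: [0.1, 0.1, -1.7]
opening: 0.0127
grip_force: 107.5
```

```bash
python3 - <<'E'
from tgt import *
go(.05)
s,_=shoot('side','side2');t,_=shoot('top','top2')
c=lambda i,u,v,r:cv2.resize(i[v-r:v+r,u-r:u+r,::-1],(400,400),interpolation=cv2.INTER_CUBIC)
cv2.imwrite('pics/crop2.png',np.hstack([c(t,264,200,50),c(s,320,185,50)]))
E
```

```text
clk 8.7 pos [0.5626 0.1392 0.1732] slide cm [ 0.1  -0.09  2.58] ang [ 0.0018  0.0016 -0.0003] F board(u,y,n) [-1.3  0.1 -1.1] qpos [-0.79  0.37  0.14  2.47  2.16  0.68 -1.29]
```

View pics/crop2.png

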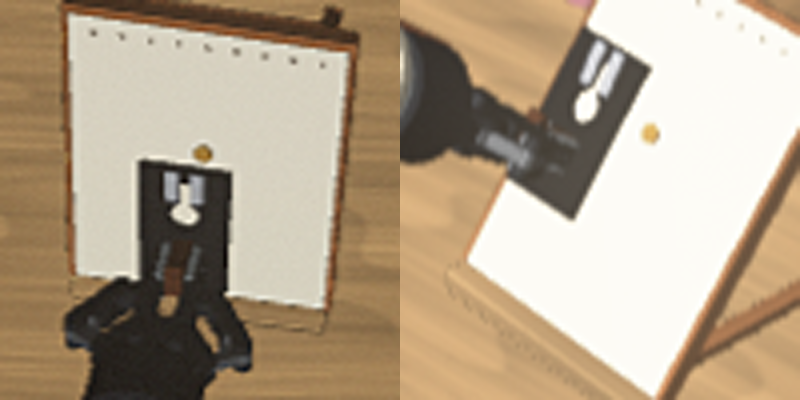

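Both views show the plate held squarely in front of the board. The hole is at about (260,203) in the top view and (317,161) in the side view, with the stud up and right of it. Next I'll triangulate the hole.

```bash
cat > m1.py <<'E'
from tgt import *
from m0 import tri
def hole(tag,seeds,r=10,k=8):
    p={}
    for n,(a,b) in seeds.items():
        im=cv2.imread(f'pics/{n}{tag}.png')[b-r:b+r,a-r:a+r].min(2)
        g=cv2.resize(im,None,fx=k,fy=k,interpolation=cv2.INTER_CUBIC)
        hi=g[r*k-10:r*k+10,r*k-10:r*k+10].mean();thr=(hi+50)/2
        m=(g>thr).astype(np.uint8)
        m=cv2.morphologyEx(m,cv2.MORPH_OPEN,cv2.getStructuringElement(2,(33,33)))
        _,L=cv2.connectedComponents(m);M=L==L[r*k,r*k]
        v,u=np.nonzero(M);p[n]=((u.mean()+.5)/k-.5+a-r,(v.mean()+.5)/k-.5+b-r);print(n,hi,M.sum()/k/k,p[n])
    return p
if __name__=='__main__':
    p=hole('2',{'top':(260,203),'side':(317,161)})
    X,res=tri(p);s=get_state();R=Rot.from_quat(s['orientation'])
    print(X,res,'hole rel TCP in board (u,y,n) mm',1000*Rp.T@(X-s['position']),'expected 30,0,-26.6')
    print('hole->head (u,y,n)',1000*Rp.T@(np.array([.65608,.12769,.13637])-X))
    for n,w in(('top',36),('side',40)):
        im=cv2.imread(f'pics/{n}2.png').max(2)
E
python3 m1.py
```

```text
top 198.19 48.75 (np.float64(260.3729567307692), np.float64(200.57375801282052))
side 249.5475 35.484375 (np.float64(316.1113221047996), np.float64(161.0843516072215))
[0.60845519 0.13565558 0.17809653] [array([-0.83,  0.82]), array([ 1.27, -0.14])] hole rel TCP in board (u,y,n) mm [ 32.21965424   1.26318102 -33.17465586] expected 30,0,-26.6
hole->head (u,y,n) [ -3.19351026  -2.52309621 -63.68760936]
```

```bash
python3 - <<'E'
from tgt import *
from m0 import tri
k=8;r=10;p={}
for n,(a,b),e in(('top',(260,203),19),('side',(317,161),25)):
    im=cv2.imread(f'pics/{n}2.png')[b-r:b+r,a-r:a+r].astype(np.float32)
    g=cv2.resize(im,None,fx=k,fy=k,interpolation=cv2.INTER_CUBIC)
    hi=np.percentile(g[60:100,60:100,2],90)
    m=((g[...,2]>.6*hi)&(g[...,2]-g[...,0]>-4)).astype(np.uint8)
    m=cv2.morphologyEx(m,cv2.MORPH_OPEN,cv2.getStructuringElement(2,(e,e)))
    _,L=cv2.connectedComponents(m);M=L==L[r*k,r*k];v,u=np.nonzero(M)
    p[n]=((u.mean()+.5)/k-.5+a-r,(v.mean()+.5)/k-.5+b-r);print(n,hi,M.sum()/k/k,np.ptp(u)/k,np.ptp(v)/k,p[n])
s=get_state()
for q in(p,{'top':(259.8,202.8),'side':(316.3,160.3)}):
    X,res=tri(q);print(X,res,1000*Rp.T@(X-s['position']),'hole->head',1000*Rp.T@(np.array([.65608,.12769,.13637])-X))
X=s['position']+.03*u_ if 0 else s['position']+Rp@[.03,0,-.0266]
print('pred px',proj('top',X),proj('side',X))
E
```

```text
top 237.34709 42.140625 6.625 10.0 (np.float64(259.9288793103448), np.float64(201.1609427141268))
side 264.94965 40.265625 5.875 8.75 (np.float64(316.19084691501746), np.float64(160.89529976717114))
[0.60744062 0.13597096 0.17887963] [array([-0.54,  0.53]), array([ 0.83, -0.09])] [ 32.1941527    1.46168321 -31.87004001] hole->head [ -3.16800873  -2.7215984  -64.99222521]
[0.6033801  0.134373   0.18315764] [array([-0.04,  0.04]), array([ 0.06, -0.01])] [ 33.19280195  -0.58567662 -26.19961306] hole->head [ -4.16665798  -0.67423857 -70.66265215]
pred px (np.float64(259.5536523135239), np.float64(203.58148972926747)) (np.float64(315.73195541373394), np.float64(161.35341613418285))
```

```bash
cat > m2.py <<'E'
from tgt import *
import sys
def edges(tag,pos,back=.0286):
    # plate outline on its face plane, board axes rel TCP (mm): top edge and sides at subpixel
    for n in('top','side'):
        im=cv2.imread(f'pics/{n}{tag}.png').astype(np.float32).max(2)
        def samp(uu,yy):
            q=np.array([proj(n,pos+Rp@[a/1000,b/1000,-back+.004]) for a,b in zip(uu,yy)],np.float32)
            return cv2.remap(im,q[:,:1],q[:,1:],cv2.INTER_LINEAR)[:,0]
        def cross(x,f):
            lo,hi=np.percentile(f,5),np.percentile(f,95);t=(lo+hi)/2
            for i in range(len(x)-1):
                if f[i]<t<=f[i+1]: return x[i]+(t-f[i])/(f[i+1]-f[i])*(x[i+1]-x[i])
            return np.nan
        g=np.arange(-14,14.1,.5)
        top=[cross(73+g,samp(73+g,0*g+y)) for y in(-26,-24,-22,22,24,26)]
        lef=[cross(32+g,samp(0*g+a,32+g)) for a in(30,40,50,60)]
        rig=[cross(32+g,samp(0*g+a,-32-g)) for a in(30,40,50,60)]
        print(n,'top',np.round(top,1),'left',np.round(lef,1),'right',np.round(rig,1))
if __name__=='__main__':
    edges('2',get_state()['position'])
E
python3 m2.py
```

```text
top top [78.1 78.6 78.6 77.7 77.5 77.7] left [31.8 31.9 31.9 32. ] right [32.1 33.1 32.8 32.9]
side top [73.7 73.8 73.7 73.4 73.6 74. ] left [31.5 31.8 31.7 31.2] right [34.8 34.9 35.1 34.6]
```

The offsets match the sheet's 4 mm edge wall being visible, so the plate sits nominally in the hand. I'll approach to just short of the stud's head.

Emit:
servo_tool([
  {"slide": [0.1, -0.1, 2.0], "angular": [0.002, 0.002, 0]},
  {"slide": [0, 0, 2.0], "angular": [0, 0, 0]},
  {"slide": [0, 0, 1.3], "angular": [0, 0, 0]},
  {"slide": [0, 0, 0.8], "angular": [0, 0, 0]},
  {"slide": [0, 0, 0], "angular": [0, 0, 0]},
])

```text
clock: 9.3
position: [0.61, 0.1331, 0.1337]
orientation: [0.051, 0.898, -0.025, 0.437]
ft_force: [-1.3, -0.2, -3.1]
opening: 0.0126
grip_force: 107.9
```

Emit:
servo_tool([
  {"slide": [0, 0, 0], "angular": [0, 0, 0]},
  {"slide": [0, 0, 0], "angular": [0, 0, 0]},
])

```text
clock: 9.5
position: [0.6092, 0.1337, 0.1342]
orientation: [0.05, 0.898, -0.024, 0.437]
ft_force: [-0.4, 0.3, -3.0]
opening: 0.0124
grip_force: 107.9
```

```bash
python3 - <<'E'
from tgt import *
go(.012)
s,_=shoot('side','side3');t,_=shoot('top','top3')
from m2 import edges
edges('3',get_state()['position'])
c=lambda i,u,v,r:cv2.resize(i[v-r:v+r,u-r:u+r,::-1],(400,400),interpolation=cv2.INTER_CUBIC)
cv2.imwrite('pics/crop3.png',np.hstack([c(t,264,192,25),c(s,333,170,25)]))
E
```

```text
clk 9.5 pos [0.6092 0.1337 0.1342] slide cm [-0.08 -0.06  0.28] ang [ 0.0012 -0.001   0.0005] F board(u,y,n) [-2.6  0.2 -1.5] qpos [-0.68  0.51  0.11  2.4   2.32  0.69 -1.4 ]
top top [78.4 78.1 77.9 77.4 77.4 77.4] left [31.3 31.4 31.5 31.5] right [32.5 32.  32.4 31.8]
side top [73.7 73.8 73.7 73.  73.  73. ] left [30.5 30.4 30.5 31.1] right [35.  34.8 34.2 34. ]
```

View pics/crop3.png

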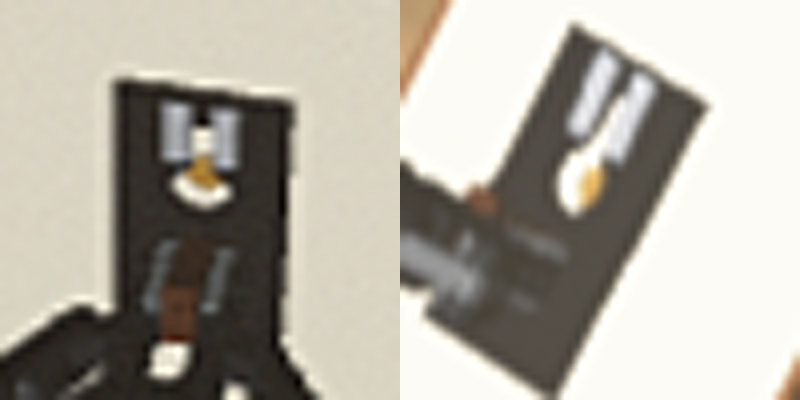

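In the top view the stud shows in the upper half of the hole, and in the side view in its right half. Both are expected from parallax. I'll check the numbers.

```bash
python3 - <<'E'
from tgt import *
P=get_state()['position']
for n,o in(('top',(239,167,0)),('side',(308,145,400))):
    f=lambda X:(np.array([proj(n,X)[0]-o[0]+.5,proj(n,X)[1]-o[1]+.5])*8+[o[2],0]).round(0)
    print(n,'hole face',f(P+Rp@[.03,0,-.0246]),'hole back',f(P+Rp@[.03,0,-.0286]),'head top',f(foot+.0095*n_) if 0 else f(foot+Rp@[0,0,.0095]),'head under',f(foot+Rp@[0,0,.005]),'mm u',f(P+Rp@[.035,0,-.0286])-f(P+Rp@[.03,0,-.0286]),'5mm y',f(P+Rp@[.03,0.005,-.0286])-f(P+Rp@[.03,0,-.0286]))
E
```

```text
top hole face [199. 194.] hole back [201. 187.] head top [206. 177.] head under [208. 169.] mm u [  1. -11.] 5mm y [-13.  -2.]
side hole face [575. 180.] hole back [582. 183.] head top [594. 186.] head under [602. 188.] mm u [  7. -13.] 5mm y [-10.  -6.]
```

Emit:
servo_tool([
  {"slide": [-0.08, 0, 0.2], "angular": [0, 0, 0]},
  {"slide": [0, 0, 0.2], "angular": [0, 0, 0]},
  {"slide": [0, 0, 0.2], "angular": [0, 0, 0]},
  {"slide": [0, 0, 0.1], "angular": [0, 0, 0]},
  {"slide": [0, 0, 0], "angular": [0, 0, 0]},
])

```text
clock: 10.1
position: [0.6157, 0.1326, 0.1299]
orientation: [0.051, 0.898, -0.025, 0.437]
ft_force: [0.1, 0.1, -3.0]
opening: 0.0125
grip_force: 107.9
```

```bash
python3 -c "
from tgt import *
go(.0)"
```

```text
clk 10.1 pos [0.6157 0.1326 0.1299] slide cm [-0.02 -0.03  0.7 ] ang [ 0.0004 -0.0012  0.0004] F board(u,y,n) [-2.3  0.1 -1.9] qpos [-0.66  0.52  0.11  2.39  2.34  0.69 -1.4 ]
```

Emit:
servo_tool([
  {"slide": [0, 0, 0.1], "angular": [0, 0, 0]},
  {"slide": [0, 0, 0.1], "angular": [0, 0, 0]},
  {"slide": [0, 0, 0.1], "angular": [0, 0, 0]},
  {"slide": [0, 0, 0.1], "angular": [0, 0, 0]},
  {"slide": [0, 0, 0], "angular": [0, 0, 0]},
])

```text
clock: 10.6
position: [0.6188, 0.1324, 0.1276]
orientation: [0.051, 0.898, -0.025, 0.437]
ft_force: [-0.1, -0.7, -2.9]
opening: 0.0129
grip_force: 107.9
```

```bash
python3 -c "
from tgt import *
go(.0)"
```

```text
clk 10.6 pos [0.6188 0.1324 0.1276] slide cm [-0.01 -0.04  0.31] ang [ 0.0006 -0.001   0.0004] F board(u,y,n) [-2.3 -0.7 -1.8] qpos [-0.66  0.53  0.11  2.38  2.35  0.69 -1.41]
```

Emit:
servo_tool([
  {"slide": [0, 0, 0.1], "angular": [0, 0, 0]},
  {"slide": [0, 0, 0.1], "angular": [0, 0, 0]},
  {"slide": [0, 0, 0], "angular": [0, 0, 0]},
])

```text
clock: 10.9
position: [0.6204, 0.1322, 0.1264]
orientation: [0.051, 0.898, -0.025, 0.437]
ft_force: [0.2, 0.5, -2.7]
opening: 0.0126
grip_force: 107.9
```

Emit:
servo_tool([
  {"slide": [0, 0, 0.05], "angular": [0, 0, 0]},
  {"slide": [0, 0, 0], "angular": [0, 0, 0]},
])

```text
clock: 11.1
position: [0.6207, 0.1321, 0.1261]
orientation: [0.051, 0.898, -0.025, 0.437]
ft_force: [0.5, 0.1, -2.0]
opening: 0.0127
grip_force: 107.9
```

```bash
python3 -c "
from tgt import *
go(.0)"
```

```text
clk 11.1 pos [0.6207 0.1321 0.1261] slide cm [-0.01 -0.04  0.07] ang [ 0.0006 -0.001   0.0004] F board(u,y,n) [-1.3  0.2 -1.6] qpos [-0.65  0.53  0.11  2.38  2.35  0.7  -1.41]
```

Emit:
servo_tool([
  {"slide": [0, 0, 0.05], "angular": [0, 0, 0]},
  {"slide": [0, 0, 0], "angular": [0, 0, 0]},
])

```text
clock: 11.3
position: [0.621, 0.1321, 0.1258]
orientation: [0.051, 0.898, -0.025, 0.437]
ft_force: [-3.3, 0.8, -2.2]
opening: 0.0129
grip_force: 108.6
```

Emit:
servo_tool([
  {"slide": [0, 0, 0.05], "angular": [0, 0, 0]},
  {"slide": [0, 0, 0], "angular": [0, 0, 0]},
])

```text
clock: 11.5
position: [0.621, 0.1322, 0.1258]
orientation: [0.05, 0.898, -0.024, 0.437]
ft_force: [-8.6, 0.3, 5.9]
opening: 0.0128
grip_force: 109.9
```

```bash
python3 -c "
from tgt import *
go(.0)"
```

```text
clk 11.5 pos [0.621  0.1322 0.1258] slide cm [-0.02 -0.05  0.03] ang [ 0.0011 -0.0008  0.0006] F board(u,y,n) [-0.7 -0.7 10.4] qpos [-0.65  0.53  0.11  2.38  2.35  0.7  -1.41]
```

Contact is with the board at h≈0 and about 12 N, so the head is through the hole. I'll start sliding down.

Emit:
servo_tool([
  {"slide": [0.2, 0, -0.03], "angular": [0, 0, 0]},
  {"slide": [0.2, 0, 0], "angular": [0, 0, 0]},
  {"slide": [0.2, 0, 0], "angular": [0, 0, 0]},
  {"slide": [0.2, 0, 0], "angular": [0, 0, 0]},
  {"slide": [0, 0, 0], "angular": [0, 0, 0]},
])

```text
clock: 12.0
position: [0.6168, 0.1331, 0.1204]
orientation: [0.051, 0.897, -0.024, 0.438]
ft_force: [-6.0, 1.5, 7.5]
opening: 0.0129
grip_force: 109.3
```

```bash
python3 -c "
from tgt import *
go(.0,-.056)"
```

```text
clk 12.0 pos [0.6168 0.1331 0.1204] slide cm [ 1.89 -0.09  0.03] ang [0.0015 0.0013 0.    ] F board(u,y,n) [2.1 0.8 9.5] qpos [-0.65  0.55  0.1   2.39  2.36  0.72 -1.43]
```

Emit:
servo_tool([
  {"slide": [0.1, 0, 0], "angular": [0, 0, 0]},
  {"slide": [0.1, 0, 0], "angular": [0, 0, 0]},
  {"slide": [0.1, 0, 0], "angular": [0, 0, 0]},
  {"slide": [0.1, 0, 0], "angular": [0, 0, 0]},
  {"slide": [0, 0, 0], "angular": [0, 0, 0]},
])

```text
clock: 12.5
position: [0.6146, 0.1334, 0.1175]
orientation: [0.051, 0.897, -0.024, 0.439]
ft_force: [-6.4, -0.0, 8.1]
opening: 0.0128
grip_force: 109.4
```

```bash
python3 -c "
from tgt import *
go(.0,-.056)"
```

```text
clk 12.5 pos [0.6146 0.1334 0.1175] slide cm [ 1.53 -0.1   0.02] ang [ 0.0017  0.0018 -0.0001] F board(u,y,n) [ 2.5 -0.7  9.9] qpos [-0.65  0.55  0.09  2.39  2.36  0.73 -1.44]
```

Emit:
servo_tool([
  {"slide": [0.1, 0, 0], "angular": [0, 0, 0]},
  {"slide": [0.1, 0, 0], "angular": [0, 0, 0]},
  {"slide": [0.1, 0, 0], "angular": [0, 0, 0]},
  {"slide": [0.1, 0, 0], "angular": [0, 0, 0]},
  {"slide": [0, 0, 0], "angular": [0, 0, 0]},
])

```text
clock: 13.0
position: [0.6121, 0.1337, 0.1143]
orientation: [0.051, 0.897, -0.024, 0.438]
ft_force: [-6.1, 0.7, 8.0]
opening: 0.0126
grip_force: 109.4
```

```bash
python3 -c "
from tgt import *
go(.0,-.056)
s,_=shoot('side','side4');t,_=shoot('top','top4')
c=lambda i,u,v,r:cv2.resize(i[v-r:v+r,u-r:u+r,::-1],(400,400),interpolation=cv2.INTER_CUBIC)
cv2.imwrite('pics/crop4.png',np.hstack([c(t,264,192,25),c(s,333,170,25)]))
"
```

```text
clk 13.0 pos [0.6121 0.1337 0.1143] slide cm [ 1.12 -0.1   0.02] ang [ 0.0016  0.0017 -0.0001] F board(u,y,n) [ 2.5 -0.   9.7] qpos [-0.65  0.56  0.09  2.4   2.37  0.74 -1.45]
```

View pics/crop4.png

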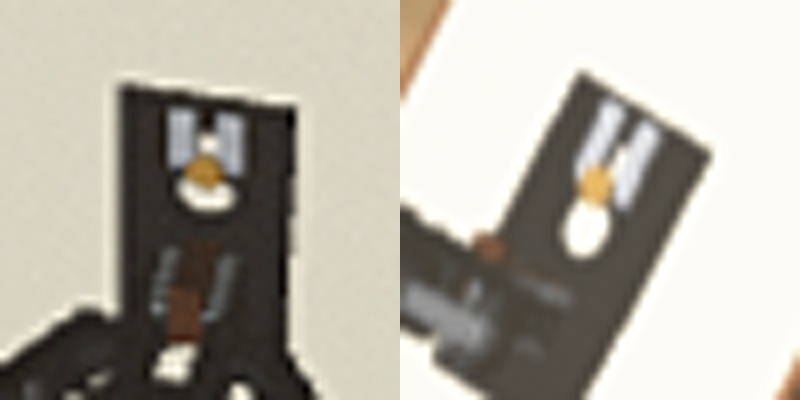

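Both views show the head now in front of the sheet, centred on the slot's mouth. I'll continue down.

Emit:
servo_tool([
  {"slide": [0.1, 0, 0], "angular": [0, 0, 0]},
  {"slide": [0.1, 0, 0], "angular": [0, 0, 0]},
  {"slide": [0.1, 0, 0], "angular": [0, 0, 0]},
  {"slide": [0.1, 0, 0], "angular": [0, 0, 0]},
  {"slide": [0, 0, 0], "angular": [0, 0, 0]},
])

```text
clock: 13.6
position: [0.6097, 0.134, 0.1112]
orientation: [0.051, 0.897, -0.024, 0.439]
ft_force: [-5.2, 0.5, 9.2]
opening: 0.0128
grip_force: 109.4
```

```bash
python3 -c "
from tgt import *
go(.0,-.056)"
```

```text
clk 13.6 pos [0.6097 0.134  0.1112] slide cm [ 0.73 -0.1   0.03] ang [ 0.0017  0.002  -0.0002] F board(u,y,n) [ 4.  -0.1  9.8] qpos [-0.65  0.57  0.08  2.41  2.37  0.75 -1.46]
```

Emit:
servo_tool([
  {"slide": [0.1, 0, 0], "angular": [0, 0, 0]},
  {"slide": [0.1, 0, 0], "angular": [0, 0, 0]},
  {"slide": [0.1, 0, 0], "angular": [0, 0, 0]},
  {"slide": [0, 0, 0], "angular": [0, 0, 0]},
])

```text
clock: 14.0
position: [0.6087, 0.1341, 0.1099]
orientation: [0.051, 0.896, -0.024, 0.44]
ft_force: [-6.5, 0.1, 14.8]
opening: 0.0127
grip_force: 109.8
```

```bash
python3 -c "
from tgt import *
go(.0,-.056)"
```

```text
clk 14.0 pos [0.6087 0.1341 0.1099] slide cm [ 0.57 -0.1   0.02] ang [ 0.0017  0.0046 -0.0011] F board(u,y,n) [ 7.7 -0.6 14.2] qpos [-0.65  0.57  0.08  2.41  2.37  0.76 -1.47]
```

Emit:
servo_tool([
  {"slide": [0.1, 0, -0.03], "angular": [0, 0, 0]},
  {"slide": [0.1, 0, 0], "angular": [0, 0, 0]},
  {"slide": [0, 0, 0], "angular": [0, 0, 0]},
])

```text
clock: 14.3
position: [0.6077, 0.1341, 0.1086]
orientation: [0.051, 0.896, -0.024, 0.44]
ft_force: [-2.2, -0.9, 12.5]
opening: 0.0129
grip_force: 109.3
```

```bash
python3 -c "
from tgt import *
go(.0,-.056)"
```

```text
clk 14.3 pos [0.6077 0.1341 0.1086] slide cm [ 0.41 -0.09  0.02] ang [ 0.0013  0.0052 -0.0015] F board(u,y,n) [ 8.6 -1.1  9.3] qpos [-0.65  0.57  0.08  2.41  2.37  0.77 -1.47]
```

Emit:
servo_tool([
  {"slide": [0.1, 0, 0], "angular": [0, 0, 0]},
  {"slide": [0.1, 0, 0], "angular": [0, 0, 0]},
  {"slide": [0, 0, 0], "angular": [0, 0, 0]},
])

```text
clock: 14.6
position: [0.6075, 0.1342, 0.1083]
orientation: [0.052, 0.895, -0.024, 0.441]
ft_force: [-3.5, -0.6, 20.2]
opening: 0.0128
grip_force: 110.0
```

```bash
python3 -c "
from tgt import *
go(.0,-.056)"
```

```text
clk 14.6 pos [0.6075 0.1342 0.1083] slide cm [ 0.36 -0.1   0.02] ang [ 0.0014  0.0083 -0.0026] F board(u,y,n) [13.8 -1.  15.1] qpos [-0.65  0.58  0.08  2.41  2.37  0.77 -1.48]
```

Emit:
servo_tool([
  {"slide": [0.05, 0, -0.08], "angular": [0, 0, 0]},
  {"slide": [0.05, 0, 0], "angular": [0, 0, 0]},
  {"slide": [0, 0, 0], "angular": [0, 0, 0]},
])

```text
clock: 14.9
position: [0.6053, 0.1343, 0.1057]
orientation: [0.051, 0.897, -0.024, 0.439]
ft_force: [7.5, -1.0, -2.3]
opening: 0.0123
grip_force: 107.1
```

```bash
python3 -c "
from tgt import *
go(.0,-.056)
s,_=shoot('side','side5');t,_=shoot('top','top5')
from m2 import edges
edges('5',get_state()['position'])
c=lambda i,u,v,r:cv2.resize(i[v-r:v+r,u-r:u+r,::-1],(400,400),interpolation=cv2.INTER_CUBIC)
cv2.imwrite('pics/crop5.png',np.hstack([c(t,264,192,25),c(s,333,170,25)]))
"
```

```text
clk 14.9 pos [0.6053 0.1343 0.1057] slide cm [ 0.03 -0.08  0.03] ang [ 0.0006  0.0031 -0.0014] F board(u,y,n) [ 2.9 -0.1 -7.4] qpos [-0.66  0.58  0.07  2.42  2.37  0.77 -1.48]
top top [78.  77.8 77.5 77.6 77.2 77. ] left [31.8 31.9 32.  31.2] right [31.9 33.1 32.9 32.8]
side top [73.9 73.9 73.6 73.5 73.5 73.6] left [30.9 30.9 30.7 30.8] right [34.8 34.2 34.1 34.2]
```

View pics/crop5.png

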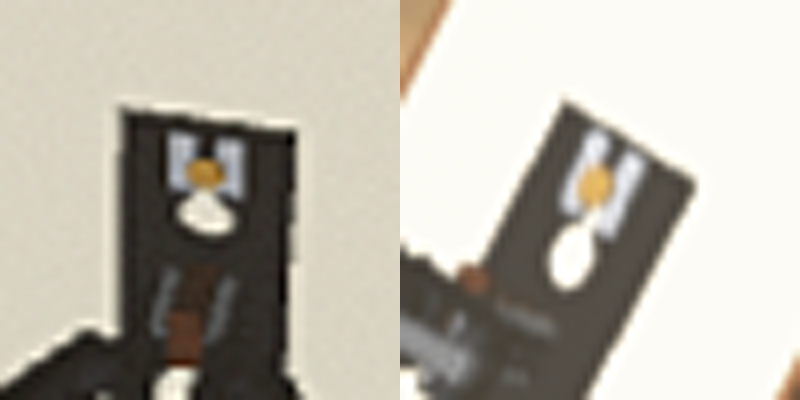

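Emit:
servo_tool([
  {"slide": [0.05, 0, 0.03], "angular": [0, 0, 0]},
  {"slide": [0.05, 0, 0], "angular": [0, 0, 0]},
  {"slide": [0, 0, 0], "angular": [0, 0, 0]},
])

```text
clock: 15.3
position: [0.6052, 0.1342, 0.1055]
orientation: [0.052, 0.896, -0.024, 0.44]
ft_force: [4.2, -0.6, 6.5]
opening: 0.0127
grip_force: 108.5
```

```bash
python3 -c "
from tgt import *
go(.0,-.056)"
```

```text
clk 15.3 pos [0.6052 0.1342 0.1055] slide cm [ 0.01 -0.08  0.03] ang [ 0.0007  0.005  -0.0018] F board(u,y,n) [ 7.7 -0.1  0.7] qpos [-0.66  0.58  0.07  2.42  2.37  0.78 -1.48]
```

Emit:
servo_tool([
  {"slide": [0.05, 0, -0.02], "angular": [0, 0, 0]},
  {"slide": [0.05, 0, 0], "angular": [0, 0, 0]},
  {"slide": [0, 0, 0], "angular": [0, 0, 0]},
])

```text
clock: 15.6
position: [0.6044, 0.1344, 0.1044]
orientation: [0.052, 0.896, -0.024, 0.439]
ft_force: [9.0, -1.5, 1.7]
opening: 0.0129
grip_force: 107.4
```

```bash
python3 -c "
from tgt import *
go(.0,-.056)"
```

```text
clk 15.6 pos [0.6044 0.1344 0.1044] slide cm [-0.14 -0.08  0.03] ang [ 0.0006  0.004  -0.0016] F board(u,y,n) [ 6.9 -0.5 -6.1] qpos [-0.66  0.58  0.07  2.42  2.37  0.78 -1.49]
```

Emit:
servo_tool([
  {"slide": [0.05, 0, 0.02], "angular": [0, 0, 0]},
  {"slide": [0.05, 0, 0], "angular": [0, 0, 0]},
  {"slide": [0, 0, 0], "angular": [0, 0, 0]},
])

```text
clock: 15.9
position: [0.6044, 0.1343, 0.1043]
orientation: [0.052, 0.896, -0.024, 0.44]
ft_force: [4.4, -0.9, 8.6]
opening: 0.0128
grip_force: 108.5
```

```bash
python3 -c "
from tgt import *
go(.0,-.056)"
```

```text
clk 15.9 pos [0.6044 0.1343 0.1043] slide cm [-0.14 -0.08  0.03] ang [ 0.0007  0.006  -0.0022] F board(u,y,n) [ 9.6 -0.4  1.8] qpos [-0.66  0.59  0.07  2.42  2.37  0.78 -1.49]
```

Emit:
servo_tool([
  {"slide": [0.05, 0, -0.02], "angular": [0, 0, 0]},
  {"slide": [0.05, 0, 0], "angular": [0, 0, 0]},
  {"slide": [0, 0, 0], "angular": [0, 0, 0]},
])

```text
clock: 16.2
position: [0.6042, 0.1344, 0.1041]
orientation: [0.052, 0.896, -0.024, 0.441]
ft_force: [6.5, -1.1, 8.8]
opening: 0.0124
grip_force: 108.1
```

```bash
python3 -c "
from tgt import *
go(.0,-.056)"
```

```text
clk 16.2 pos [0.6042 0.1344 0.1041] slide cm [-0.18 -0.08  0.03] ang [ 0.0006  0.0072 -0.0026] F board(u,y,n) [10.9 -0.3  0.2] qpos [-0.66  0.59  0.07  2.42  2.37  0.79 -1.49]
```

Emit:
servo_tool([
  {"slide": [0.1, 0, 0], "angular": [0, 0, 0]},
  {"slide": [0.1, 0, -0.03], "angular": [0, 0, 0]},
  {"slide": [0, 0, 0], "angular": [0, 0, 0]},
])

```text
clock: 16.5
position: [0.6039, 0.1345, 0.1039]
orientation: [0.052, 0.895, -0.024, 0.442]
ft_force: [8.7, -1.8, 13.3]
opening: 0.0125
grip_force: 108.3
```

```bash
python3 -c "
from tgt import *
go(.0,-.056)"
```

```text
clk 16.5 pos [0.6039 0.1345 0.1039] slide cm [-0.21 -0.08  0.04] ang [ 0.0004  0.0105 -0.0038] F board(u,y,n) [15.9 -0.8  1.2] qpos [-0.66  0.59  0.07  2.42  2.37  0.79 -1.49]
```

Emit:
servo_tool([
  {"slide": [0.1, 0, 0], "angular": [0, 0, 0]},
  {"slide": [0.05, 0, -0.02], "angular": [0, 0, 0]},
  {"slide": [0, 0, 0], "angular": [0, 0, 0]},
])

```text
clock: 16.8
position: [0.6038, 0.1345, 0.1038]
orientation: [0.053, 0.894, -0.024, 0.444]
ft_force: [9.8, -2.4, 17.1]
opening: 0.0127
grip_force: 108.6
```

```bash
cat > hd.py <<'E'
from tgt import *
from m0 import tri
from m2 import edges
import sys
go(.0,-.056)
tag=sys.argv[1];shoot('side','side'+tag);shoot('top','top'+tag)
p={}
for n,(a,b) in(('top',(264,188)),('side',(332,168))):
    r=6;h=cv2.cvtColor(cv2.imread(f'pics/{n}{tag}.png'),cv2.COLOR_BGR2HSV)[b-r:b+r,a-r:a+r].astype(float)
    w=np.clip(h[...,1]-80,0,None)*(h[...,2]>110)*(abs(h[...,0]-18)<8);g=np.mgrid[b-r:b+r,a-r:a+r]
    p[n]=((g[1]*w).sum()/w.sum(),(g[0]*w).sum()/w.sum())
X,res=tri(p);print('head',p,res,'rel TCP u,y,n mm',(1000*Rp.T@(X-get_state()['position'])).round(1),'at home u=56, n~-19.3')
edges(tag,get_state()['position'])
E
python3 hd.py 6
```

```text
clk 16.8 pos [0.6038 0.1345 0.1038] slide cm [-0.22 -0.09  0.04] ang [ 0.0003  0.013  -0.0047] F board(u,y,n) [19.7 -1.2  2.6] qpos [-0.66  0.59  0.07  2.42  2.37  0.8  -1.5 ]
head {'top': (np.float64(264.30694980694983), np.float64(188.29247104247105)), 'side': (np.float64(331.9219653179191), np.float64(167.8121387283237))} [array([-0.05,  0.05]), array([ 0.08, -0.01])] rel TCP u,y,n mm [ 58.1  -0.7 -20.8] at home u=56, n~-19.3
top top [77.4 77.5 77.3 76.9 77.7 78. ] left [31.6 31.7 31.8 31.9] right [32.2 33.3 32.9 32.9]
side top [74.3 74.  73.6 73.7 73.8 73.7] left [30.6 31.1 31.  31.1] right [34.8 34.8 34.5 33.9]
```

Emit:
servo_tool([
  {"slide": [0, 0, 0], "angular": [0, 0.01, 0]},
  {"slide": [0, 0, 0], "angular": [0, 0.01, 0]},
  {"slide": [0.05, 0, -0.03], "angular": [0, 0, 0]},
  {"slide": [0, 0, 0], "angular": [0, 0, 0]},
])

```text
clock: 17.3
position: [0.6038, 0.1346, 0.1038]
orientation: [0.053, 0.899, -0.023, 0.435]
ft_force: [13.0, -2.4, 10.9]
opening: 0.0128
grip_force: 107.7
```

```bash
python3 -c "
from tgt import *
go(.0,-.056);print(get_state()['ft_torque'])"
```

```text
clk 17.3 pos [0.6038 0.1346 0.1038] slide cm [-0.22 -0.1   0.04] ang [ 0.0003 -0.0063 -0.0052] F board(u,y,n) [16.7 -0.9 -3.7] qpos [-0.66  0.58  0.07  2.41  2.37  0.76 -1.48]
[-0.40923453 -2.95432105 -0.12836263]
```

Emit:
servo_tool([
  {"slide": [0.1, 0, 0], "angular": [0, 0, 0]},
  {"slide": [0.1, 0, 0], "angular": [0, 0, 0]},
  {"slide": [0, 0, 0], "angular": [0, 0, 0]},
])

```text
clock: 17.6
position: [0.6038, 0.1347, 0.1036]
orientation: [0.054, 0.898, -0.023, 0.437]
ft_force: [13.1, -2.6, 19.6]
opening: 0.0126
grip_force: 108.5
```

```bash
python3 hd.py 7
```

```text
clk 17.6 pos [0.6038 0.1347 0.1036] slide cm [-0.24 -0.11  0.03] ang [ 0.0003 -0.0025 -0.0063] F board(u,y,n) [23.7 -1.1  1.6] qpos [-0.66  0.58  0.07  2.42  2.37  0.77 -1.48]
head {'top': (np.float64(264.29527559055117), np.float64(188.24409448818898)), 'side': (np.float64(332.0287009063444), np.float64(167.81722054380666))} [array([-0.03,  0.03]), array([ 0.04, -0.  ])] rel TCP u,y,n mm [ 58.3  -0.9 -20.9] at home u=56, n~-19.3
top top [77.6 77.6 77.5 78.6 78.6 78.4] left [31.5 31.6 31.7 30.8] right [32.4 32.2 33.  33.1]
side top [73.7 73.7 73.7 73.9 74.  73.8] left [30.5 31.1 30.8 30.2] right [34.9 34.9 34.5 34.2]
```

It's at a hard stop: 26 N of push with no further movement. I'll relax the push and then release.

Emit:
servo_tool([
  {"slide": [-0.2, 0, 0], "angular": [0, 0, 0]},
  {"slide": [-0.2, 0, 0], "angular": [0, 0, 0]},
  {"slide": [0, 0, 0], "angular": [0, 0, 0]},
])

```text
clock: 18.0
position: [0.6036, 0.1346, 0.104]
orientation: [0.053, 0.899, -0.024, 0.433]
ft_force: [10.4, -2.5, 8.2]
opening: 0.0128
grip_force: 108.0
```

```bash
python3 -c "
from tgt import *
go(.0,-.056);print(get_state()['ft_torque'])"
```

```text
clk 18.0 pos [0.6036 0.1346 0.104 ] slide cm [-0.22 -0.09  0.07] ang [ 0.0005 -0.0101 -0.0038] F board(u,y,n) [13.  -1.3 -3.3] qpos [-0.65  0.58  0.08  2.41  2.37  0.76 -1.47]
[-0.21075702 -1.95673399 -0.10007427]
```

Emit:
servo_tool([
  {"slide": [-0.15, 0, 0.02], "angular": [0, -0.01, 0]},
  {"slide": [-0.15, 0, 0.02], "angular": [0, -0.005, 0]},
  {"slide": [0, 0, 0], "angular": [0, 0, 0]},
])

```text
clock: 18.3
position: [0.6039, 0.1344, 0.104]
orientation: [0.052, 0.897, -0.024, 0.438]
ft_force: [8.0, -1.2, 0.5]
opening: 0.0131
grip_force: 107.4
```

```bash
python3 -c "
from tgt import *
go(.0,-.056);print(get_state()['ft_torque'])"
```

```text
clk 18.3 pos [0.6039 0.1344 0.104 ] slide cm [-0.2  -0.08  0.05] ang [ 0.0005 -0.0003 -0.0018] F board(u,y,n) [ 5.4 -0.2 -6.1] qpos [-0.66  0.58  0.07  2.42  2.37  0.77 -1.48]
[ 0.04626392 -0.28624944  0.07947575]
```

Emit:
servo_tool([
  {"slide": [-0.1, 0, 0.05], "angular": [0, 0, 0]},
  {"slide": [0, 0, 0], "angular": [0, 0, 0]},
], grip_force=40)

```text
clock: 18.5
position: [0.6039, 0.1344, 0.1039]
orientation: [0.051, 0.898, -0.024, 0.437]
ft_force: [6.3, -0.1, 1.8]
opening: 0.0126
grip_force: 108.2
```

Emit:
servo_tool([
  {"slide": [0, 0, 0], "angular": [0, 0, 0]},
  {"slide": [0, 0, 0], "angular": [0, 0, 0]},
  {"slide": [0, 0, 0], "angular": [0, 0, 0]},
  {"slide": [0, 0, 0], "angular": [0, 0, 0]},
], hand=0.2)

```text
clock: 18.9
position: [0.6018, 0.1342, 0.1023]
orientation: [0.051, 0.899, -0.025, 0.435]
ft_force: [-0.8, 0.6, -0.6]
opening: 0.0509
grip_force: 0.0
```

```bash
python3 hd.py 8
```

```text
clk 18.9 pos [0.6018 0.1342 0.1023] slide cm [-0.46 -0.04  0.09] ang [ 0.0007 -0.0069  0.0008] F board(u,y,n) [-1.   0.5  0.3] qpos [-0.66  0.58  0.07  2.42  2.37  0.77 -1.48]
head {'top': (np.float64(264.31827111984285), np.float64(188.25049115913555)), 'side': (np.float64(332.02130898021306), np.float64(167.8310502283105))} [array([-0.03,  0.03]), array([ 0.05, -0.01])] rel TCP u,y,n mm [ 60.3  -0.3 -21.5] at home u=56, n~-19.3
top top [80.5 80.5 80.9 81.  81.2 81. ] left [31.9 32.  32.1 31.3] right [32.  32.3 32.5 32.8]
side top [76.5 76.2 75.9 76.  76.1 75.9] left [30.8 30.8 31.  30.4] right [35.1 34.6 34.3 34.5]
```

The plate stayed put. I'll retreat along the tool axis.

Emit:
servo_tool([
  {"slide": [0, 0, -0.8], "angular": [0, 0, 0]},
  {"slide": [0, 0, -1.5], "angular": [0, 0, 0]},
  {"slide": [0, 0, -2.5], "angular": [0, 0, 0]},
  {"slide": [0, 0, -2.5], "angular": [0, 0, 0]},
  {"slide": [0, 0, -2.5], "angular": [0, 0, 0]},
])

```text
clock: 19.5
position: [0.5246, 0.1427, 0.1638]
orientation: [0.051, 0.899, -0.025, 0.435]
ft_force: [0.5, -0.4, -0.0]
opening: 0.0508
grip_force: 0.0
```

```bash
python3 -c "
from tgt import *
go(.0,-.056)
s,_=shoot('side','side9');t,_=shoot('top','top9')
c=lambda i,u,v,r:cv2.resize(i[v-r:v+r,u-r:u+r,::-1],(400,400),interpolation=cv2.INTER_CUBIC)
cv2.imwrite('pics/crop9.png',np.hstack([c(t,264,192,40),c(s,333,170,40)]))
"
```

```text
clk 19.5 pos [0.5246 0.1427 0.1638] slide cm [-4.600e-01 -1.000e-02  1.001e+01] ang [ 0.0006 -0.0068  0.0005] F board(u,y,n) [ 0.3 -0.3 -0.5] qpos [-0.84  0.37  0.09  2.53  2.11  0.73 -1.33]
```

View pics/crop9.png

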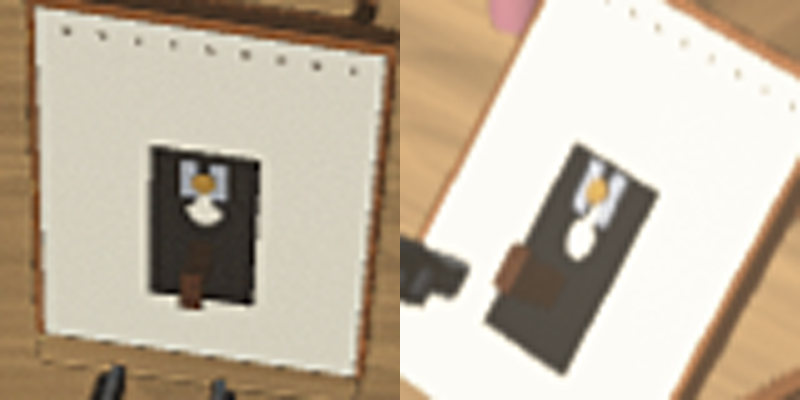

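Both views show the plate hanging straight, with the head high on the cheeks. A final check of how far it is seated:

```bash
python3 - <<'E'
from tgt import *
def cross(x,f,up):
    lo,hi=np.percentile(f,5),np.percentile(f,95);t=(lo+hi)/2
    for i in range(len(x)-1):
        if f[i]<t<=f[i+1]: return x[i]+(t-f[i])/(f[i+1]-f[i])*(x[i+1]-x[i])
    return np.nan
for n in('top','side'):
    im=cv2.imread(f'pics/{n}9.png').astype(np.float32).max(2)
    def e(du,dy,u0,y0,nn):
        g=np.arange(-10,10.1,.5)
        q=np.array([proj(n,foot+Rp@(np.array([u0+du*s,y0+dy*s,nn])/1000)) for s in g],np.float32)
        return round(cross(g,cv2.remap(im,q[:,:1],q[:,1:],1)[:,0],1),1)
    # top edge: outermost wall corner seen = back (n=0); bottom edge: face (n=4)
    print(n,'top edge(exp 17)',[17+e(1,0,17,y,0) for y in(-26,-22,22,26)],'bottom(exp -93)',[-93-e(-1,0,-93,y,4) for y in(-26,-20,-16,24)],
     'left(32)',[32+e(0,1,u,32,4) for u in(0,-30,-50,-80)],'right(-32)',[-32-e(0,-1,u,-32,0 if n=='side' else 4) for u in(0,-30,-50,-80)])
E
```

```text
top top edge(exp 17) [np.float64(16.3), np.float64(16.4), np.float64(16.1), np.float64(16.8)] bottom(exp -93) [np.float64(-93.6), np.float64(-94.2), np.float64(-94.1), np.float64(-94.6)] left(32) [np.float64(31.9), np.float64(32.6), np.float64(32.4), np.float64(32.0)] right(-32) [np.float64(-32.1), np.float64(-31.4), np.float64(-31.5), np.float64(-32.4)]
side top edge(exp 17) [np.float64(15.4), np.float64(15.5), np.float64(15.1), np.float64(14.9)] bottom(exp -93) [np.float64(-92.6), np.float64(-92.9), np.float64(-92.9), np.float64(-93.0)] left(32) [np.float64(31.6), np.float64(32.1), np.float64(37.1), np.float64(31.4)] right(-32) [np.float64(-30.4), np.float64(-30.7), np.float64(-30.3), np.float64(-30.4)]
```

```bash
python3 -c "
from workcell import *
print(job_done())"
```

```text
the job is handed in; nothing more can be done
None
```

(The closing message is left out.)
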